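# Drop a batch of receptacle nuts through the bagging funnel

## Task

With the scoop, not with the fingers, scoop at least three of the brass nuts out of the pick tray and tip them into the bagging funnel while its gate is shut, then set the scoop down level in the tray or on the mat and let go of it. Then take the black knob of the funnel's spring-return slide gate and draw it out until the pointer stands at the index mark, so that at least three nuts drop into the can below; finish holding the gate there with the fingers, for it springs shut if let go. Leave the die, the mallet and the three rivets where they are.

Things in the scene. Friction and masses are not known exactly. Their poses are not given: they have to be found in the camera images.
- tray: grey plastic pick tray fixed to the bench, 203 x 90 x 36 mm high. Origin: centre of its underside; x along its length, level, pointing roughly to the robot's right. Floor top 4 mm up, flat from x = -101 to +84 mm, 66 mm wide; the +x end slopes up and out at 75 degrees, the long sides are nearly upright; -x end upright. The scoop stands at the -x end of the floor, nose to +x; the nuts lie towards the +x end
- scoop_grip (a point): middle of the handle of the loose hand scoop (0.1 to 0.2 kg). x points to the scoop's nose, z up when it stands level. Handle: wooden, flat-sided bar 20 mm wide across y, 22 thick, 100 long, rising backwards at 10 degrees, its middle 62 mm above the scoop's underside. Bowl: 60 mm wide outside, back wall 54 mm ahead of this point and 44 high, side walls 21 to 31 high ending 24 mm short of the nose, front open with a thin lip
- scoop_nose (a point): middle of the scoop's lip, 136 mm ahead of and 61 mm below the middle of the handle (along the scoop's x and z); the bowl's underside is 1 mm below it. Same axes as scoop_grip. Brass nuts lying in the bowl begin to slide off between 26 and 36 degrees nose down
- nut0_center (a point): centre of a loose brass receptacle nut, 18 mm in diameter, 14 mm high, rims bevelled over the outer 5 mm, about 20 g
- nut1_center (a point): centre of a loose brass receptacle nut, 18 mm in diameter, 14 mm high, rims bevelled over the outer 5 mm, about 20 g
- nut2_center (a point): centre of a loose brass receptacle nut, 18 mm in diameter, 14 mm high, rims bevelled over the outer 5 mm, about 20 g
- nut3_center (a point): centre of a loose brass receptacle nut, 18 mm in diameter, 14 mm high, rims bevelled over the outer 5 mm, about 20 g
- nut4_center (a point): centre of a loose brass receptacle nut, 18 mm in diameter, 14 mm high, rims bevelled over the outer 5 mm, about 20 g
- funnel_mouth (a point): centre of the round mouth of the steel bagging funnel, 132 mm inside diameter, 153 mm above the bench, fixed on a grey stand. Axes: -x is the side on which the slide gate is drawn out (roughly towards the robot), z up
- funnel_inside (a point): point on the funnel's axis inside its cone, 110 mm above the bench; the cone narrows to a throat 53 mm wide just above the slide gate, 78 mm above the bench. With the gate shut, nuts poured in come to rest in the throat on the gate. Axes as funnel_mouth
- gate (a joint): how far the funnel's slide gate is drawn out, m: 0 shut (start), 0.075 end stop. Drawn towards the funnel's -x. A spring pulls it shut: about 3.5 N at 0 and 10 N at 0.060
- gate_knob (a point): centre of the upright black pull knob on the gate, the height to grip: 20 mm in diameter over 30 mm of height, centre 110 mm above the bench. With the gate shut it stands 118 mm in front (-x) of the funnel's axis, on the flat slide whose top is 76 mm above the bench; moves with the gate. Axes as funnel_mouth
- gate_pointer (a point): tip of the small black pointer bar (3 mm thick) on the gate slide, beside the index rail; moves with the gate. Axes as funnel_mouth
- index_mark (a point): inner tip of the steel blade (3 mm thick) on the small black index clamp with a brass thumbscrew on the graduated rail along the slide: the mark. The pointer is at the mark when both have the same x along the funnel's x axis. The clamp is set 50 to 62 mm from the pointer of the shut gate and stays where it is. Axes as funnel_mouth
- index (a joint): where the index clamp is set: the gate value (m) at which the gate's pointer stands at the mark
- can_center (a point): half-way up the open aluminium kit can (76 mm across, 50 mm high) that stands under the spout; nuts that pass the gate drop into it
- dimple_die_center (a point): chrome dimple die, 38 mm across, 33 mm high; bystander (this point: its middle, half-way up)
- mallet_center (a point): small mallet with orange head, lying flat, 220 mm long, head 85 mm wide and 34 mm thick; bystander (this point: its middle, half-way up)
- rivet0_center (a point): silver blind rivet with its mandrel, 72 mm long, lying flat; bystander (this point: its middle, half-way up)
- rivet1_center (a point): silver blind rivet with its mandrel, 72 mm long, lying flat; bystander (this point: its middle, half-way up)
- rivet2_center (a point): silver blind rivet with its mandrel, 72 mm long, lying flat; bystander (this point: its middle, half-way up)
- scoop: the hand scoop as a whole: origin at the middle of the bowl's underside, 92 mm ahead of and 62 mm below the middle of the handle; axes as scoop_grip

How it is judged:
On the way, in this order (a step that is already met when the one before it is completed fails the run):
1. at least three nuts lie in the funnel above the shut gate ((distance between each of nut0_center, nut1_center, nut2_center and funnel_inside below 0.048 m or distance between each of nut0_center, nut1_center, nut3_center and funnel_inside below 0.048 m or distance between each of nut0_center, nut1_center, nut4_center and funnel_inside below 0.048 m or distance between each of nut0_center, nut2_center, nut3_center and funnel_inside below 0.048 m or distance between each of nut0_center, nut2_center, nut4_center and funnel_inside below 0.048 m or distance between each of nut0_center, nut3_center, nut4_center and funnel_inside below 0.048 m or distance between each of nut1_center, nut2_center, nut3_center and funnel_inside below 0.048 m or distance between each of nut1_center, nut2_center, nut4_center and funnel_inside below 0.048 m or distance between each of nut1_center, nut3_center, nut4_center and funnel_inside below 0.048 m or distance between each of nut2_center, nut3_center, nut4_center and funnel_inside below 0.048 m) and value of joint gate below 0.008 m), for 0.2 s.
2. the scoop is set down level and let go (contact force between the fingers and scoop below 0.1 N and height (world z) of scoop_nose below 0.045 m and angle between scoop_grip's own z axis and vertical below 0.45 rad and linear speed of scoop below 0.03 m/s), for 0.3 s.
3. the gate is held by the fingers with its pointer at the index mark (x of gate_pointer in the frame of index_mark between -0.005 and 0.005 m and contact force between the fingers and gate above 1.5 N and velocity of joint gate between -0.02 and 0.02 m/s), for 0.5 s.
At the end, for the whole second after the job is handed in: At least three nuts lie in the can, the scoop stands released and level (within 25 degrees) in the tray or on the mat, and the fingers hold the gate still with its pointer within 5 mm of the index mark (all of step 2 and all of step 3 and (distance between each of nut0_center, nut1_center, nut2_center and can_center below 0.038 m or distance between each of nut0_center, nut1_center, nut3_center and can_center below 0.038 m or distance between each of nut0_center, nut1_center, nut4_center and can_center below 0.038 m or distance between each of nut0_center, nut2_center, nut3_center and can_center below 0.038 m or distance between each of nut0_center, nut2_center, nut4_center and can_center below 0.038 m or distance between each of nut0_center, nut3_center, nut4_center and can_center below 0.038 m or distance between each of nut1_center, nut2_center, nut3_center and can_center below 0.038 m or distance between each of nut1_center, nut2_center, nut4_center and can_center below 0.038 m or distance between each of nut1_center, nut3_center, nut4_center and can_center below 0.038 m or distance between each of nut2_center, nut3_center, nut4_center and can_center below 0.038 m)); the arm keeps its last pose, push and grip.
It fails at once if the fingers touch a nut (contact force between the fingers and nut0 above 0.3 N or contact force between the fingers and nut1 above 0.3 N or contact force between the fingers and nut2 above 0.3 N or contact force between the fingers and nut3 above 0.3 N or contact force between the fingers and nut4 above 0.3 N).
It fails at once if a bystander is moved by more than 30 mm (distance of any of dimple_die_center, mallet_center, rivet0_center, rivet1_center, rivet2_center from where it was at the start of the episode above 0.03 m).
It also fails if it takes over 72 s, if anything falls off the work surface, if the arm or the gripper's body presses on something with over 40 N, if the wrist force passes 120 N, or if a joint passes its speed limit or range.

## Robot

A 7-joint arm with a two-finger parallel gripper is mounted at the origin on the work surface. World frame = base frame: x ahead of the robot, y to its left, z up, the work surface at z = 0. Lengths are in m, angles in rad, forces in N, time in s.
With the tool pointing down it reaches from about 0.4 to 0.9 m from the base axis. Payload 5.5 kg.
Tool frame: the origin (TCP) lies midway between the tips of the shut fingers; the grasp point (between the pads) lies 19 mm behind it (manip.grip_depth is the distance from the TCP to the grasp point, in m); z points along the fingers, y is the line along which they close (so a half turn about z gives the same grasp; the last joint's range is limited). The gripper opens to 92 mm and grips with 3 to 60 N. Pads are 19 mm wide; open, the fingers measure 130 mm over their backs; the gripper's body (75 mm by 190 mm) begins 47 mm behind the grasp point.
Start: joints at [-1.043, 0.501, -0.427, 1.55, 0.221, 1.138, -0.21], TCP at [0.17, 0.627, 0.227] pointing down, gripper open.
Joint ranges: [-2.88, 2.88], [-0.31, 2.03], [-1.54, 1.56], [0.2, 2.42], [-1.41, 4.55], [0.19, 2.02], [-2.57, 2.57]. Speed limits (rad/s): [2.57, 2.57, 3.14, 3.14, 3.14, 3.14, 3.14].

## Interface

Orientations are given as a unit quaternion [x, y, z, w].
In Python, from bench import manip, effector, viewer gives the robot as it stands. Calls block until the motion is done:
- manip.move_pose(position, orientation): joint-space move of the TCP to a pose.
- manip.servo_line(position, ori=None, vel=0.15): straight line of the TCP; ori=None keeps the orientation; vel is the mean speed in m/s.
- manip.movej(angles): joint-space move.
- effector.open_jaws() and effector.close(f_grip=None): open the fingers fully, or close them until they stop; f_grip is the grip in N (None keeps the last).
- manip.sleep(seconds).
- manip.solve_ik(position, orientation): joint angles nearest the present ones, or None.
- viewer.get_image(name): name is "scene" or "top" or "wrist"; returns the picture (384x512x3 uint8, red, green, blue); there is no depth.
- viewer.get_calibration(name): a dict with "vfov" (degrees; the focal length in pixels is half the picture's height over the tangent of half this angle, whatever the lens; pixels are square), "cx", "cy" (the principal point, pixels), "eye" and "attitude" of the camera in the world. Camera axes: x right, y down, z forward; pixel columns grow to the right and rows downward; lengths in m; the calibration is good to about 2 mm. The wrist camera is an equidistant fisheye: a pixel r from the principal point sees the ray r / f radians off the axis. A picture is of the moment at which its call begins: read the wrist's pose just before it. get_calibration takes no time and is no camera call; for the wrist camera it gives the pose at the moment of the call.
A pose or a line that the arm cannot do raises manip.PlanningError and nothing moves.
- manip.hand_in(): hands the job in; it is judged then, once.
Readings, each from a call of its own:
- manip.current_clock(): time.
- manip.current_q(): joint angles.
- manip.current_joint_velocities(): joint speeds.
- manip.current_tau(): joint torques, N m.
- manip.current_tool_pos(): TCP position.
- manip.current_tcp_rot(): TCP orientation.
- manip.current_force(): force on the tool from outside, world axes, zero at the start.
- manip.current_wrist_torque(): the same for the moment, N m.
- manip.current_finger_gap(): finger opening in m.
- manip.current_gripper_force(): force on a finger pad.
Only numpy, scipy, OpenCV 4.12 (cv2) and the standard library are available. Lean on these libraries where they do the work, as an engineer would, in place of code of your own. Each camera call takes 0.05 s, during which the arm holds its last target. There are 200 camera calls.

## Working session

There is one attempt and no reset: what is moved stays moved. The work goes in short steps, each a Python script; the robot and the scene stay as the last script left them, time stands still between calls to the robot, and variables do not carry over. Pictures are saved under pics/ and viewed, at most 10 in all, crops included, and the job is handed in when it is done.

```bash
ls; mkdir -p pics
cat > h.py <<'E'
from bench import manip, effector, viewer
import numpy as np, cv2
from scipy.spatial.transform import Rotation as R
def att(c):
    a=np.array(c["attitude"],float)
    return R.from_matrix(a) if a.shape==(3,3) else R.from_quat(a)
def ray(c,px,fish=False,H=384):
    f=H/2/np.tan(np.radians(c["vfov"])/2); d=np.array([px[0]-c["cx"],px[1]-c["cy"]],float)
    if fish:
        r=np.hypot(*d); t=r/f; v=np.r_[d/max(r,1e-9)*np.sin(t),np.cos(t)]
    else: v=np.r_[d/f,1]; v/=np.linalg.norm(v)
    return np.array(c["eye"],float),att(c).apply(v)
def atz(c,px,z,fish=False):
    e,d=ray(c,px,fish); return e+d*(z-e[2])/d[2]
def proj(c,p,H=384):
    f=H/2/np.tan(np.radians(c["vfov"])/2); v=att(c).inv().apply(np.array(p)-np.array(c["eye"])); return np.array([c["cx"]+f*v[0]/v[2],c["cy"]+f*v[1]/v[2]])
def tri(*rays):
    A=np.zeros((3,3));b=np.zeros(3)
    for e,d in rays:
        P=np.eye(3)-np.outer(d,d);A+=P;b+=P@e
    return np.linalg.solve(A,b)
E
python3 - <<'E'
from h import *
for n in ("scene","top","wrist"):
    c=viewer.get_calibration(n);print(n,c)
    im=viewer.get_image(n)
    cv2.imwrite(f"pics/{n}0.png",cv2.resize(im[:,:,::-1],(800,600),interpolation=cv2.INTER_CUBIC))
    np.save(f"pics/{n}0.npy",im)
print(manip.grip_depth,manip.current_tcp_rot(),manip.current_clock())
E
```

```text
pics
scene {'vfov': 42.71510874251906, 'cx': 261.0696109886675, 'cy': 190.83345124767112, 'eye': array([1.00344206, 0.77484761, 0.8975777 ]), 'attitude': array([ 0.23203559,  0.88531108, -0.38988065, -0.10186687])}
top {'vfov': 49.578034630678545, 'cx': 255.37672735999794, 'cy': 192.47968293900698, 'eye': array([3.78644509e-01, 2.62241281e-04, 1.27459206e+00]), 'attitude': array([ 0.71043694, -0.69775258,  0.05831591, -0.07085162])}
wrist {'vfov': 65.70646984690485, 'cx': 253.1609766531896, 'cy': 194.181966785594, 'eye': array([0.10081228, 0.64581567, 0.38430816]), 'attitude': array([0.78679724, 0.60219508, 0.08169274, 0.10787719])}
0.0188 [ 1.31949775e-01  9.91256123e-01 -7.36336692e-04 -1.16520966e-04] 0.15
```

View pics/scene0.png

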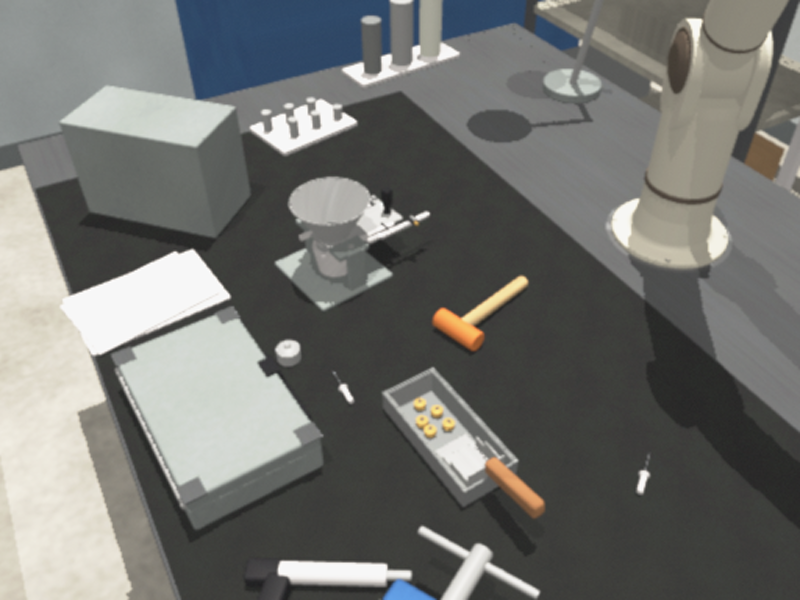

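View pics/top0.png

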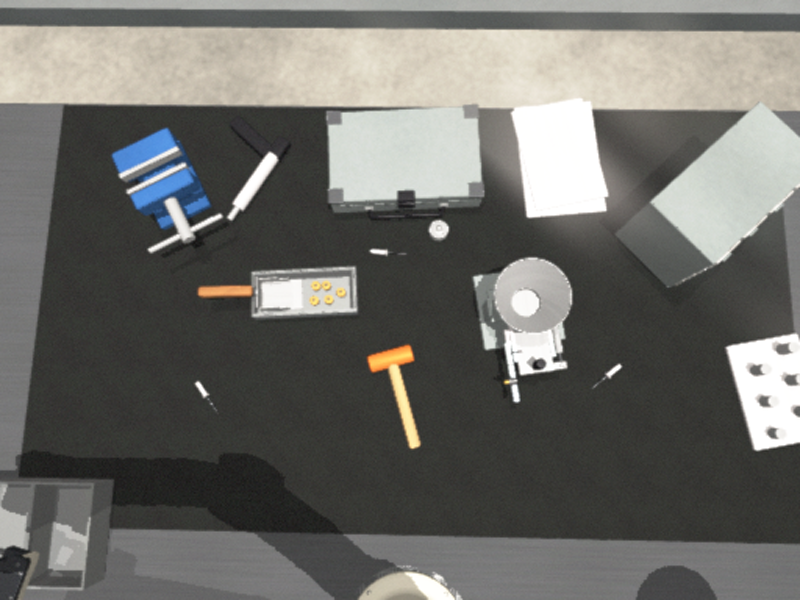

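Run:
```python
from h import *
def crop(n,x,y,w,h,s):
    im=np.load(f"pics/{n}0.npy")[y:y+h,x:x+w,::-1]
    im=cv2.resize(im,None,fx=s,fy=s,interpolation=cv2.INTER_CUBIC).copy()
    for k in range(0,w,10): cv2.putText(im,str(x+k),(k*s,8),0,.3,(0,255,255),1);cv2.line(im,(k*s,10),(k*s,14),(0,255,255),1)
    for k in range(0,h,10): cv2.putText(im,str(y+k),(0,k*s+3),0,.3,(0,255,0),1)
    return im
a=crop("top",122,160,114,52,7)
cv2.imwrite("pics/A.png",a)
b=np.hstack([crop("top",300,160,80,100,5),crop("scene",180,100,80,100,5)])
cv2.imwrite("pics/B.png",b)
cv2.imwrite("pics/C.png",crop("scene",235,230,120,110,5))
print(a.shape,b.shape)
```

```text
(364, 798, 3) (500, 800, 3)
```

View pics/A.png

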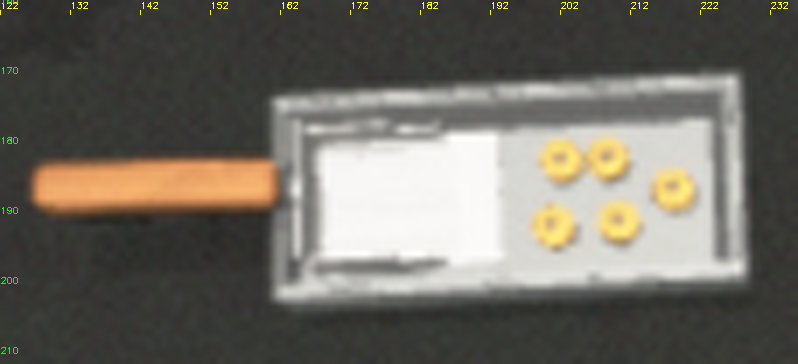

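View pics/B.png

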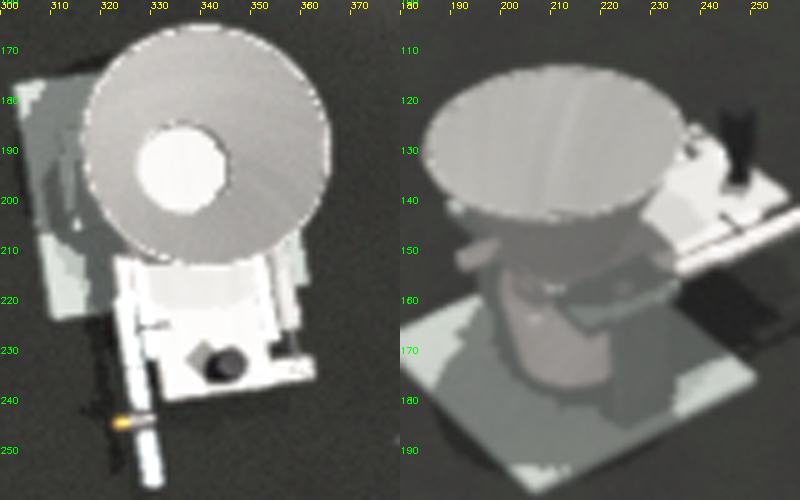

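View pics/C.png

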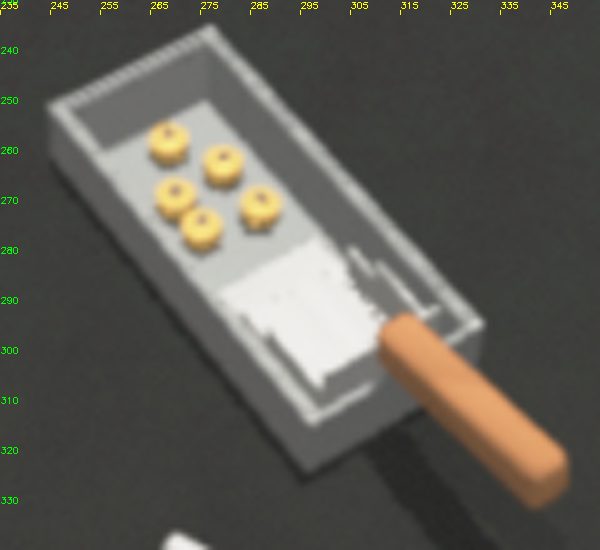

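Run:
```python
from h import *
T=viewer.get_calibration("top");S=viewer.get_calibration("scene")
np.set_printoptions(precision=4,suppress=True)
print(att(T).as_matrix()[:,2])
A=lambda x,y:(122+x/7,160+y/7)
B=lambda x,y:(300+x/5,160+y/5)
B2=lambda x,y:(180+(x-400)/5,100+y/5)
C=lambda x,y:(235+x/5,230+y/5)
def both(t,s,n):
    r1,r2=ray(T,t),ray(S,s);p=tri(r1,r2);print(n,p,"res px",proj(T,p)-t,proj(S,p)-s)
both(A(275,98),C(310,420),"trayTL");both(A(740,75),C(52,107),"trayTR");both(A(745,278),C(210,28),"trayBR");both(A(278,300),C(480,323),"trayBL")
both(B(206,145),B2(555.5,142),"mouth")
both(B(230,365),B2(738,112),"knobtop")
both(A(277,182),C(395,322),"handle front top");both(A(36,187),C(545,465),"handle rear top")
both(A(503,197),C(270,262),"lipmid")
for n,t,s in (("n",(561,158),(202,223)),("n",(608,156),(176,194)),("n",(674,188),(168,138)),("n",(553,226),(261,202)),("n",(619,220),(223,160))): both(A(*t),C(*s),n)
for z in(.036,): print([atz(T,A(*p),z) for p in((275,98),(740,75),(745,278),(278,300))])
print("pointer",atz(T,B(165,325),.08),"idx",atz(T,B(140,422),.08),"slide axis",atz(T,B(315,376),.076),atz(T,B(165,399),.076))
```

```text
[ 0.1817  0.0193 -0.9832]
trayTL [0.6607 0.3143 0.0354] res px [ 0.0245 -0.0281] [0.0554 0.0082]
trayTR [0.6739 0.1117 0.0319] res px [-0.2557  0.3454] [-0.5647 -0.1023]
trayBR [0.5846 0.1061 0.0319] res px [-0.0318  0.0404] [-0.0649 -0.0101]
trayBL [0.5714 0.3081 0.0333] res px [ 0.0179 -0.0192] [0.0373 0.0047]
mouth [ 0.5994 -0.2127  0.1503] res px [-0.1601  0.237 ] [-0.2908 -0.0745]
knobtop [ 0.482  -0.2298  0.1191] res px [-0.0827  0.1151] [-0.1386 -0.0293]
handle front top [0.6169 0.3053 0.062 ] res px [-0.2785  0.3083] [-0.5995 -0.0826]
handle rear top [0.611  0.4003 0.0817] res px [ 0.2865 -0.2876] [0.6222 0.0776]
lipmid [0.622  0.2186 0.0055] res px [-0.4628  0.5533] [-0.9939 -0.1523]
n [0.6397 0.1914 0.0137] res px [-0.1503  0.1871] [-0.3273 -0.0518]
n [0.6411 0.1706 0.0126] res px [-0.1482  0.1874] [-0.3221 -0.0521]
n [0.6275 0.1406 0.0124] res px [-0.0664  0.085 ] [-0.1419 -0.023 ]
n [0.6095 0.1936 0.0123] res px [-0.0826  0.1003] [-0.1752 -0.0262]
n [0.6124 0.1645 0.0129] res px [-0.1227  0.1525] [-0.2597 -0.0402]
[array([0.6605, 0.3143, 0.036 ]), array([0.674 , 0.1106, 0.036 ]), array([0.584 , 0.1056, 0.036 ]), array([0.571 , 0.3075, 0.036 ])]
pointer [ 0.5082 -0.2011  0.08  ] idx [ 0.4525 -0.1861  0.08  ] slide axis [ 0.4808 -0.2871  0.076 ] [ 0.4661 -0.2012  0.076 ]
```

```bash
cat >> h.py <<'E'
np.set_printoptions(precision=4,suppress=True)
PSI0=np.arctan2(-.998,.066); G=np.array([.015,0,-.0026])
GRIP=np.array([.6135,.353,.066])
MOUTH=np.array([.600,-.2125,.153]); NOSE=np.array([.136,0,-.061])
def srot(psi,th): return R.from_euler("ZY",[psi,-th])
def trot(psi,th,al,s):
    z=np.array([np.sin(al),0,-np.cos(al)]);y=np.array([0,s,0.]);return srot(psi,th)*R.from_matrix(np.c_[np.cross(y,z),y,z])
def scoop(p,psi,th,al,s):
    "TCP pose for scoop_grip at p"
    t=trot(psi,th,al,s); return np.array(p)+srot(psi,th).apply(G)+t.apply([0,0,manip.grip_depth]),t.as_quat()
def by_nose(n,psi,th,al,s): return scoop(np.array(n)-srot(psi,th).apply(NOSE),psi,th,al,s)
E
python3 - <<'E'
from h import *
D=np.radians
for s in(1,-1):
  for al in D([0,15,25]):
    q=manip.solve_ik(*scoop(GRIP,PSI0,0,al,s)); q1=manip.solve_ik(*scoop(GRIP+[.01,-.095,.15],PSI0,.2,al,s))
    print("grasp",s,np.degrees(al),q,q1)
    for pd in(-130,-110,-90,-70,-45,-20,0):
      psi=D(pd);h=np.array([np.cos(psi),np.sin(psi),0])
      r=[]
      for th in D([10,-25,-50]):
        r.append(manip.solve_ik(*by_nose(MOUTH-.015*h+[0,0,.01 if th<0 else .06],psi,th,al,s)))
      print("  ",pd,[None if x is None else np.round(x,1).tolist() for x in r])
E
```

```text
grasp 1 0.0 [-0.4851  0.7523 -0.0837  1.5313  0.0754  0.8611 -0.5294] [-0.4769  0.5758 -0.04    1.4721  0.2179  1.1897 -0.5364]
   -130 [[-0.2, 0.6, 0.3, 1.3, -0.0, 1.3, -0.6], [-0.1, 0.5, 0.6, 1.7, -0.8, 1.1, 0.2], [-0.1, 0.7, 1.0, 1.8, -1.4, 1.6, 0.7]]
   -110 [[-0.2, 0.5, 0.2, 1.5, 0.1, 1.2, -0.3], [-0.0, 0.5, 0.6, 1.6, -0.7, 1.2, 0.4], [0.1, 0.7, 0.8, 1.6, -1.2, 1.7, 0.8]]
   -90 [[-0.2, 0.4, 0.2, 1.7, 0.1, 1.1, -0.1], [0.0, 0.5, 0.5, 1.6, -0.6, 1.4, 0.7], [0.2, 0.8, 0.6, 1.4, -1.0, 1.8, 0.9]]
   -70 [[-0.2, 0.3, 0.2, 1.9, 0.1, 1.0, 0.3], [0.0, 0.5, 0.5, 1.5, -0.5, 1.5, 1.0], [0.3, 0.8, 0.5, 1.2, -0.8, 2.0, 1.1]]
   -45 [[-0.1, 0.1, 0.2, 2.0, 0.1, 0.9, 0.8], [0.1, 0.6, 0.4, 1.5, -0.3, 1.6, 1.3], None]
   -20 [[-0.2, 0.1, 0.5, 2.1, -0.0, 0.8, 1.5], [0.1, 0.5, 0.3, 1.5, -0.1, 1.6, 1.6], None]
   0 [[-0.3, 0.1, 0.7, 2.1, -0.2, 0.8, 2.2], [0.1, 0.5, 0.2, 1.5, 0.0, 1.5, 1.9], None]
grasp 1 14.999999999999998 [-0.6602  0.8301  0.0195  1.4085  0.2341  1.0606 -0.7109] [-0.6503  0.6688  0.0646  1.3864  0.3644  1.3467 -0.6574]
   -130 [[-0.2, 0.8, 0.3, 1.2, 0.1, 1.5, -0.7], [-0.0, 0.5, 0.3
[... 4027 characters left out ...]
 1.4, 0.7, 1.6, 2.3], [0.9, 0.8, -1.3, 1.5, 0.8, 1.4, 2.4], [-0.3, 0.9, 1.4, 1.6, -1.2, 1.7, -2.4]]
   -90 [[0.1, 0.5, -0.5, 1.7, 0.8, 1.3, 2.5], [-0.7, 0.8, 1.4, 1.7, -0.8, 1.3, -2.4], [-0.3, 0.9, 1.4, 1.5, -1.1, 1.8, -2.1]]
   -70 [[0.7, 0.6, -1.3, 2.0, 1.2, 1.5, 2.4], [-0.7, 0.7, 1.4, 1.8, -0.7, 1.3, -2.0], [-0.2, 0.8, 1.1, 1.4, -0.9, 1.8, -1.9]]
   -45 [None, [-0.7, 0.5, 1.1, 1.8, -0.5, 1.2, -1.7], [-0.2, 0.8, 0.9, 1.3, -0.6, 1.8, -1.6]]
   -20 [[0.5, -0.1, -0.2, 2.4, 0.2, 0.2, -1.8], [-0.3, 0.3, 0.7, 1.8, -0.2, 1.1, -1.4], [-0.1, 0.7, 0.7, 1.3, -0.3, 1.7, -1.3]]
   0 [[-0.3, -0.1, 0.9, 2.4, -0.7, 0.4, -0.4], [-0.2, 0.3, 0.6, 1.8, -0.2, 1.1, -1.0], [-0.1, 0.6, 0.5, 1.3, -0.1, 1.6, -1.1]]
```

Run:
```python
from h import *
al=np.radians(15)
p,q=scoop(GRIP,PSI0,0,al,1)
manip.move_pose(p+[0,.03,.12],q)
im=viewer.get_image("wrist"); cv2.imwrite("pics/w1.png",im[:,:,::-1])
manip.servo_line(p,q,vel=.1)
effector.close(f_grip=60)
print(manip.current_finger_gap(),manip.current_gripper_force(),manip.current_tool_pos()-p,manip.current_force(),manip.current_wrist_torque(),manip.current_clock())
im=viewer.get_image("wrist"); cv2.imwrite("pics/w2.png",cv2.resize(im[:,:,::-1],(800,600)))
```

```text
0.0195042851725021 59.464682936668396 [0.0001 0.0001 0.    ] [-0.0344  0.0408 -1.131 ] [ 0.2518 -0.0596  0.0727] 4.575
```

View pics/w2.png

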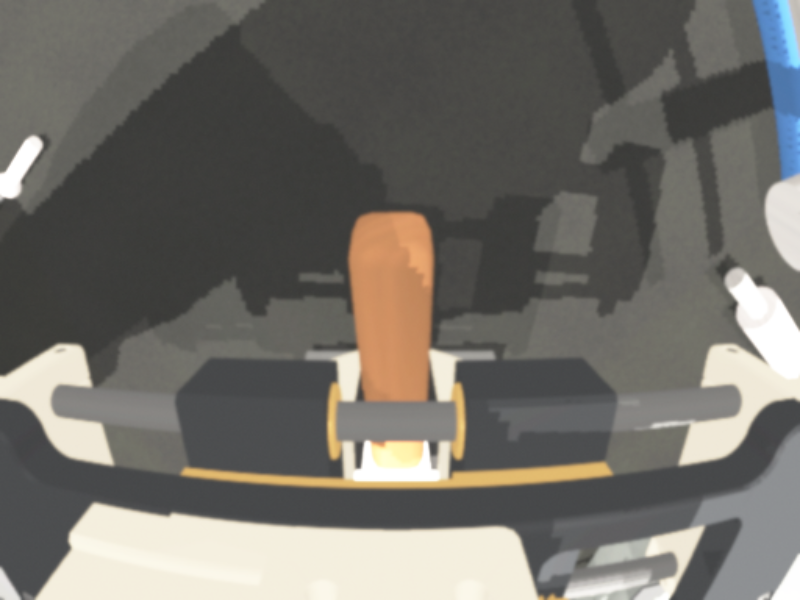

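Run:
```python
from h import *
al=np.radians(15); d=np.array([.066,-.998,0])
f0=np.array(manip.current_force()); S=lambda s,th=0,dz=0:scoop(GRIP+d*s+[0,0,dz],PSI0,th,al,1)
p,q=S(.055); manip.servo_line(p,q,vel=.06)
for s in (.065,.075,.082,.086,.090,.092):
    p,q=S(s); manip.servo_line(p,q,vel=.04)
    f=np.array(manip.current_force())-f0; print(s,f,manip.current_tool_pos()-p)
    if f@-d>15: break
print(manip.current_clock())
for n in("scene",):
    im=viewer.get_image(n); cv2.imwrite("pics/s1.png",cv2.resize(im[230:340,235:355,::-1],(720,660)[:2],interpolation=cv2.INTER_CUBIC)[:600])
```

```text
0.065 [ 0.2947 -0.5566 -0.1164] [ 0.0002 -0.0009 -0.    ]
0.075 [-0.3213 -0.6835  0.9601] [ 0.0002 -0.0014 -0.0001]
0.082 [-0.6844 -0.6527 -0.61  ] [ 0.0001 -0.0007  0.    ]
0.086 [-0.2986  0.8015  0.8408] [ 0.0001 -0.0003  0.    ]
0.09 [0.5006 1.9877 0.82  ] [ 0.     -0.0004 -0.    ]
0.092 [-0.2833  2.3626  0.3775] [ 0.     -0.0002  0.    ]
7.5667
```

View pics/s1.png

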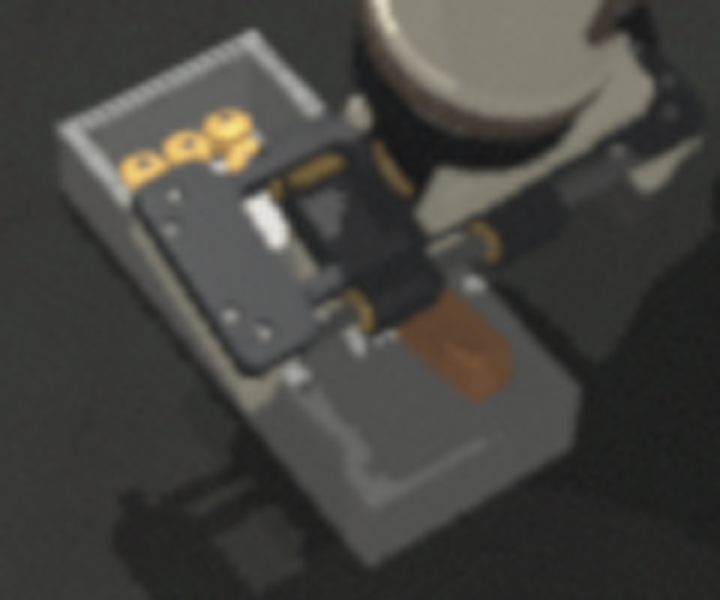

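Run:
```python
from h import *
al=np.radians(15); d=np.array([.066,-.998,0])
S=lambda s,th=0,dz=0:scoop(GRIP+d*s+[0,0,dz],PSI0,th,al,1)
for s in np.arange(.093,.104,.001):
    p,q=S(s); manip.servo_line(p,q,vel=.03)
    f=np.array(manip.current_force()); print(round(s,3),f)
    if f[1]>13: break
print(manip.current_clock())
ims=[]
im=viewer.get_image("scene")[232:312,235:325,::-1]; ims.append(cv2.resize(im,(540,480),interpolation=cv2.INTER_CUBIC))
im=viewer.get_image("top")[165:210,190:235,::-1]; ims.append(cv2.resize(im,(250,250),interpolation=cv2.INTER_CUBIC))
o=np.zeros((480,790,3),np.uint8);o[:,:540]=ims[0];o[:250,540:]=ims[1];cv2.imwrite("pics/s2.png",o)
```

```text
0.093 [-0.2984  2.658   1.1342]
0.094 [-0.3139  2.3237  0.9334]
0.095 [-1.0308  3.8493  1.189 ]
0.096 [-0.2505  5.0429  2.1   ]
0.097 [-0.201   7.1772  1.4592]
0.098 [-0.4756  7.3361  1.8952]
0.099 [-0.0682  9.1619  3.423 ]
0.1 [-1.3541 10.8574  3.7733]
0.101 [-1.3928 10.9721  4.9304]
0.102 [-1.4251 11.9485  4.6829]
0.103 [-1.9816 13.6135  4.8058]
10.3667
```

View pics/s2.png

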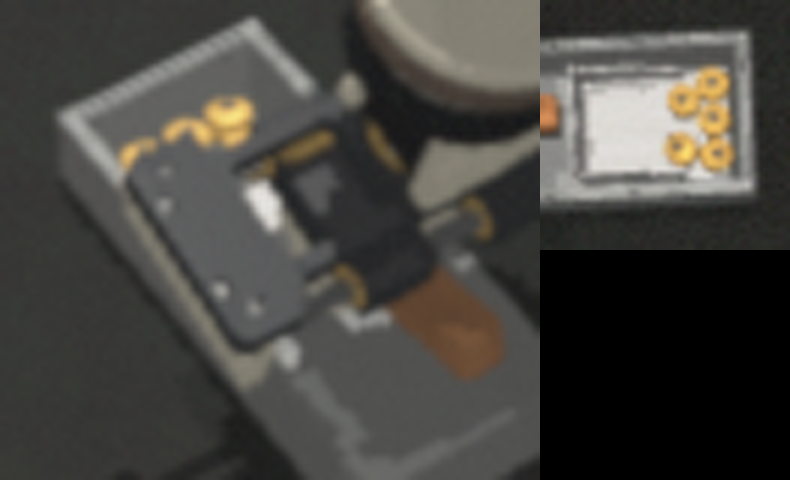

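Run:
```python
from h import *
al=np.radians(15); d=np.array([.066,-.998,0])
g0=GRIP+d*.103; H=np.array([.054,0,-.062]); heel=g0+srot(PSI0,0).apply(H)
def P(th,up,back=0):
    th=np.radians(th); return scoop(heel+[0,0,up]-d*back-srot(PSI0,th).apply(H),PSI0,th,al,1)
for th,up,b in((4,.001,0),(8,.004,.001),(12,.010,.002),(16,.03,.004),(18,.07,.006),(18,.20,.006)):
    p,q=P(th,up,b); manip.servo_line(p,q,vel=.05 if up<.05 else .12); print(th,manip.current_force())
print(manip.current_clock(),manip.current_tool_pos())
ims=[viewer.get_image("scene")[120:330,150:430,::-1],viewer.get_image("top")[130:230,100:260,::-1]]
o=np.zeros((600,800,3),np.uint8);o[:360,:480]=cv2.resize(ims[0],(480,360));o[360:,:384]=cv2.resize(ims[1],(384,240));cv2.imwrite("pics/s3.png",o)
```

```text
4 [-0.5362  5.6301  7.9206]
8 [-2.1782  4.9887  6.8932]
12 [ 0.318   0.3884 -2.5298]
16 [-0.8875 -0.1885 -3.0411]
18 [ 0.25   -0.4215 -2.3021]
18 [-0.5794 -0.0201 -2.0296]
13.425 [0.6199 0.2472 0.2315]
```

View pics/s3.png

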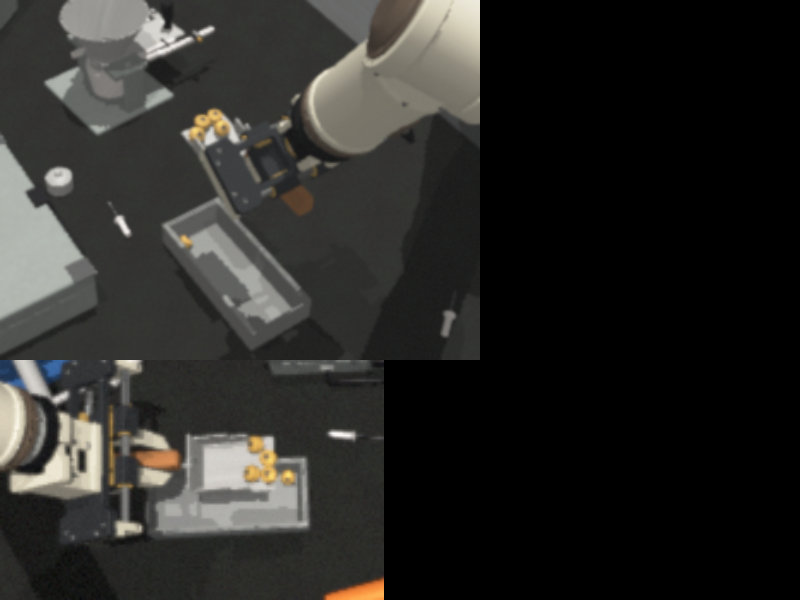

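Run:
```python
from h import *
al=np.radians(15); psi=np.radians(-92);h=np.array([np.cos(psi),np.sin(psi),0])
def N(th,back,up): return by_nose(MOUTH-h*back+[0,0,up],psi,np.radians(th),al,1)
p,q=N(18,.02,.09); manip.servo_line(p,q,vel=.14); print(manip.current_q(),manip.current_clock())
for th,b,up,v in((0,.022,.05,.1),(-18,.022,.012,.1),(-26,.022,.004,.06),(-31,.022,.0,.05),(-36,.022,0,.05),(-42,.022,0,.05),(-50,.022,.0,.05)):
    manip.servo_line(*N(th,b,up),vel=v)
manip.sleep(.4)
print(manip.current_force(),manip.current_clock())
im=viewer.get_image("scene")[60:210,150:350,::-1]; im2=viewer.get_image("top")[140:240,290:400,::-1]
o=np.zeros((600,800,3),np.uint8);o[:360,:480]=cv2.resize(im,(480,360));o[:300,480:]=cv2.resize(im2,(320,300));cv2.imwrite("pics/s4.png",o[:360])
```

```text
[-0.4515  0.4712  0.2691  1.6745  0.4717  1.1973 -0.4521] 15.9417
[ 0.2571 -0.4577 -1.1695] 19.225
```

View pics/s4.png

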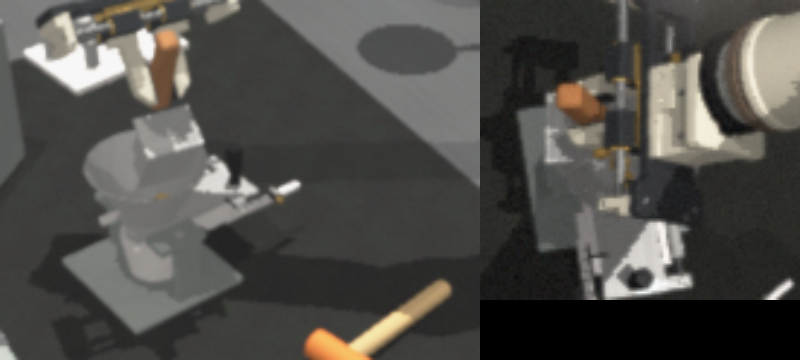

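Run:
```python
from h import *
al=np.radians(15); psi=np.radians(-92);h=np.array([np.cos(psi),np.sin(psi),0])
def N(th,back,up): return by_nose(MOUTH-h*back+[0,0,up],psi,np.radians(th),al,1)
manip.servo_line(*N(-50,.03,.05),vel=.12); manip.servo_line(*N(0,.06,.08),vel=.15)
L=lambda z:by_nose([.47,.13,z],psi,0,al,1)
manip.servo_line(*L(.12),vel=.25)
im=viewer.get_image("top")[160:260,300:380,::-1]; im2=viewer.get_image("scene")[150:350,200:480,::-1]
manip.servo_line(*L(.012),vel=.12)
f0=np.array(manip.current_force())
for z in np.arange(.009,-.009,-.0015):
    manip.servo_line(*L(z),vel=.03); f=np.array(manip.current_force())-f0
    if f[2]>2.5: break
print(z,f)
im3=viewer.get_image("scene")[150:350,200:480,::-1]
effector.open_jaws(); manip.sleep(.5); print(manip.current_force(),manip.current_clock())
p,q=L(z);t=R.from_quat(q).apply([0,0,-1]); manip.servo_line(p+.09*t,q,vel=.15)
manip.sleep(.2)
im4=viewer.get_image("scene")[150:350,200:480,::-1]
o=np.zeros((600,800,3),np.uint8);o[:400,:320]=cv2.resize(im,(320,400));o[:300,320:740]=cv2.resize(im3,(420,300));o[300:,320:740]=cv2.resize(im4,(420,300));cv2.imwrite("pics/s5.png",o)
```

```text
0.009 [-0.3526  1.4026  6.0124]
[-0.6407 -0.4062 -0.0307] 25.575
```

View pics/s5.png

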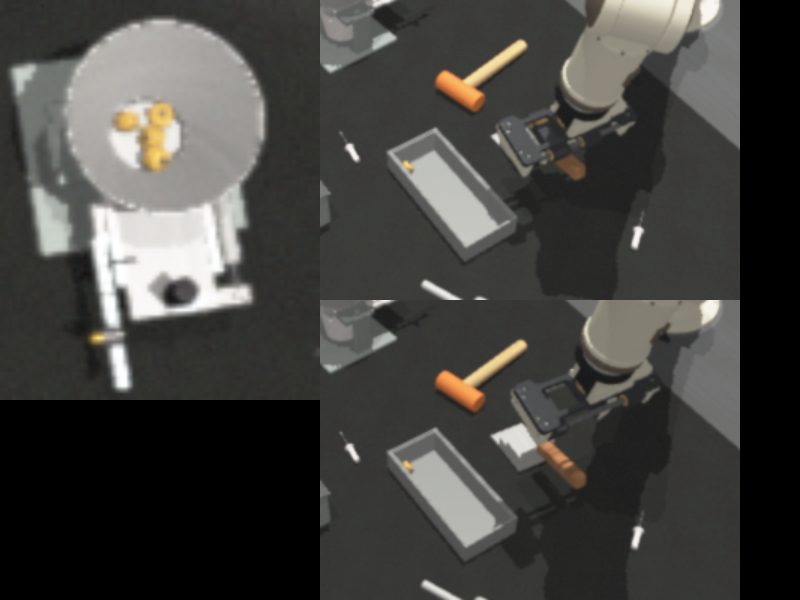

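Run:
```python
from h import *
T=viewer.get_calibration("top");S=viewer.get_calibration("scene")
print("rail end",tri(ray(T,(330.4,257)),ray(S,(274,137))),"screw",tri(ray(T,(324.4,244.4)),ray(S,(265.6,141.4))))
B=lambda x,y:(300+x/5,160+y/5);C=lambda x,y:(300+x/4,160+y/4)
ra,rb=[atz(T,C(*p),.08) for p in((97,210),(122,388))]; print("rail",ra,rb)
for u in ((ra-rb)/np.linalg.norm(ra-rb),np.array([.990,.144,0]),np.array([.986,.165,0])):
    print(u,[((atz(T,a,.08)-atz(T,b,.08))@u) for a,b in((B(155,325),B(140,422)),(C(122.5,260),C(112,337.5)))])
k=np.array([.482,-.2298,.115]);u=np.array([.988,.155,0]);
for ang in(0,np.pi):
  q=(R.from_euler("z",np.arctan2(u[1],u[0])+ang)*R.from_matrix(np.diag([-1,1,-1.]))).as_quat()
  print(manip.solve_ik(k-[0,0,manip.grip_depth],q),manip.solve_ik(k-u*.055-[0,0,.019],q))
# dark profile along rail-pointer line, raw pixels
im=cv2.imread("pics/s5.png")[:400,:320].astype(int).sum(2)
for r in range(230,370,4): print(r,im[r,100:140:4])
```

```text
rail end [ 0.4172 -0.1941  0.0688] screw [ 0.4532 -0.1768  0.0774]
rail [ 0.5439 -0.1764  0.08  ] [ 0.4171 -0.1927  0.08  ]
[0.9918 0.1276 0.    ] [np.float64(0.05393827537476318), np.float64(0.05398620767650761)]
[0.99  0.144 0.   ] [np.float64(0.05368437050515489), np.float64(0.053750121913752315)]
[0.986 0.165 0.   ] [np.float64(0.05326737929498879), np.float64(0.05335606373910818)]
[ 0.5167  0.4403 -0.1495  1.9543  0.0929  0.7535  2.0398] [ 0.4924  0.3717 -0.0458  2.0629  0.0256  0.7075  2.1567]
[-0.0278  0.4833  0.5272  1.9729 -0.3416  0.7726 -0.7177] [ 0.0178  0.4122  0.5231  2.0785 -0.3067  0.7246 -0.6785]
230 [736 687 696 745 748 703 673 672 669 671]
234 [742 755 730 742 753 709 677 674 672 674]
238 [762 762 747 753 759 719 681 672 669 674]
242 [765 762 727 743 762 740 704 687 681 676]
246 [764 750 675 716 765 759 742 728 707 690]
250 [763 733 630 692 763 762 746 734 730 729]
254 [759 725 583 660 758 760 728 705 700 720]
258 [758 761 586 601 711 715 616 545 541 649]
262 [742 756 541 421 518 557 515 530 566 643]
266 [715 731 554 536 694 762 754 738 730 732]
270 [698 761 676 60
[... 430 characters left out ...]
2 636 742]
310 [284 578 739 752 569 281 163 325 616 740]
314 [266 553 733 762 655 360 186 307 586 718]
318 [213 472 700 760 666 377 180 230 431 559]
322 [170 358 622 725 663 393 173 145 193 226]
326 [152 262 452 562 569 363 176 125 129 130]
330 [219 287 335 355 382 335 213 146 132 126]
334 [404 468 487 484 539 541 335 162 123 126]
338 [580 534 492 479 433 373 237 145 124 126]
342 [329 313 317 349 367 348 234 150 132 130]
346 [165 204 297 492 616 600 379 187 141 139]
350 [125 171 358 639 757 749 487 218 148 143]
354 [132 157 342 635 758 762 537 247 154 145]
358 [127 148 300 597 747 761 577 289 160 147]
362 [115 147 266 549 732 755 599 316 168 149]
366 [109 128 211 454 689 761 691 407 189 148]
```

Run:
```python
from h import *
u=np.array([.990,.14,0]);u/=np.linalg.norm(u)
k=np.array([.4825,-.2297,.113])
q=(R.from_euler("z",np.arctan2(u[1],u[0])+np.pi)*R.from_matrix(np.diag([-1,1,-1.]))).as_quat()
p=k-[0,0,manip.grip_depth]
manip.servo_line(np.array(manip.current_tool_pos())+[0,0,.15],vel=.25)
manip.move_pose(p+[0,0,.14],q)
f0=np.array(manip.current_force())
manip.servo_line(p,q,vel=.12); print(np.array(manip.current_force())-f0)
effector.close(f_grip=8); print(manip.current_finger_gap(),np.array(manip.current_force())-f0,manip.current_gripper_force(),manip.current_clock())
cv2.imwrite("pics/t6.png",viewer.get_image("top")[:,:,::-1])
```

```text
[-0.5621 -0.307   0.5333]
0.019553563666289 [ 1.4308 -3.4953 -2.1076] 7.999772876501083 31.5833
```

Run:
```python
from h import *
u=np.array([.990,.14,0]);u/=np.linalg.norm(u)
effector.close(f_grip=55); p=np.array(manip.current_tool_pos()); print(manip.current_force())
for s in(.02,.04,.0537):
    manip.servo_line(p-u*s,vel=.06); print(s,manip.current_force(),(p-np.array(manip.current_tool_pos()))@u)
manip.sleep(1.0)
print(manip.current_force(),manip.current_finger_gap(),manip.current_gripper_force(),(p-np.array(manip.current_tool_pos()))@u,manip.current_clock())
T=viewer.get_calibration("top");im=viewer.get_image("top");np.save("pics/t7.npy",im);W=viewer.get_calibration("wrist");np.save("pics/w7.npy",viewer.get_image("wrist"))
g=im[160:262,300:380].astype(int)
# rail strip profile: sample along u through blade, at several lateral offsets
n=np.array([-u[1],u[0],0]); idx=atz(T,(300+140/5,160+422/5),.08)
for lat in(-.018,-.014,-.010,-.006,-.002,.002):
    print(lat,[int(im[tuple(np.round(proj(T,idx+n*lat+u*a)[::-1]).astype(int))].sum()) for a in np.arange(-.02,.064,.003)])
# orange/brass pixels in cone
hsv=cv2.cvtColor(im,cv2.COLOR_RGB2HSV)[160:262,300:380];m=cv2.inRange(hsv,(15,120,80),(35,255,255));print("brass px",list(zip(*np.nonzero(m)))[:40])
```

```text
[ 1.6921 -4.5487 -3.3944]
0.02 [ 5.4293 -4.0663 -7.6602] 0.018599391577118162
0.04 [  7.889   -5.3806 -12.1238] 0.0378933605732191
0.0537 [  8.8054  -4.8832 -13.8887] 0.051165605945898154
[  9.5735  -5.686  -13.8337] 0.019193000232302363 54.99605119228363 0.05081219030922134 34.1917
-0.018 [178, 178, 193, 215, 231, 263, 193, 203, 246, 322, 426, 447, 421, 420, 436, 428, 428, 436, 414, 431, 456, 455, 446, 452, 481, 464, 450, 457]
-0.014 [152, 159, 159, 149, 162, 162, 164, 213, 245, 180, 170, 199, 219, 235, 266, 297, 159, 201, 237, 385, 547, 525, 588, 591, 584, 581, 566, 550]
-0.01 [161, 165, 149, 161, 147, 156, 160, 177, 226, 216, 79, 84, 105, 93, 82, 86, 79, 90, 141, 347, 485, 540, 577, 581, 587, 591, 497, 535]
-0.006 [170, 155, 149, 159, 159, 163, 168, 176, 235, 195, 146, 353, 348, 339, 217, 212, 168, 342, 341, 313, 307, 349, 364, 377, 355, 339, 307, 319]
-0.002 [156, 156, 158, 157, 159, 159, 159, 166, 166, 187, 269, 455, 539, 543, 480, 581, 586, 493, 543, 538, 475, 567, 569, 541, 442, 537, 526, 508]
0.002 [161, 154, 165, 155, 159, 159, 161, 154, 163, 163, 195, 341, 361, 433, 470, 52
[... 572 characters left out ...]
nt64(32)), (np.int64(33), np.int64(33)), (np.int64(34), np.int64(28)), (np.int64(34), np.int64(29)), (np.int64(34), np.int64(30)), (np.int64(34), np.int64(31)), (np.int64(34), np.int64(37)), (np.int64(34), np.int64(38)), (np.int64(34), np.int64(39)), (np.int64(35), np.int64(36)), (np.int64(35), np.int64(37)), (np.int64(35), np.int64(39)), (np.int64(36), np.int64(35)), (np.int64(36), np.int64(36)), (np.int64(36), np.int64(39)), (np.int64(36), np.int64(40)), (np.int64(37), np.int64(36)), (np.int64(37), np.int64(37)), (np.int64(37), np.int64(38)), (np.int64(37), np.int64(39)), (np.int64(38), np.int64(36)), (np.int64(38), np.int64(37)), (np.int64(38), np.int64(38)), (np.int64(38), np.int64(39))]
```

```bash
cat > c.py <<'E'
from h import *
def blobs(im,x0,y0,x1,y1):
    m=cv2.inRange(cv2.cvtColor(im,cv2.COLOR_RGB2HSV),(15,110,60),(35,255,255));k=np.zeros_like(m);k[y0:y1,x0:x1]=m[y0:y1,x0:x1]
    n,_,st,c=cv2.connectedComponentsWithStats(k); return [(c[i].round(1).tolist(),st[i].tolist()) for i in range(1,n) if st[i,4]>5]
T=viewer.get_calibration("top");im=viewer.get_image("top");W=viewer.get_calibration("wrist");w=viewer.get_image("wrist")
np.save("pics/t8.npy",im);np.save("pics/w8.npy",w)
print("top",blobs(im,310,165,370,215));print("wrist",blobs(w,0,0,512,384))
def wproj(p):
    v=att(W).inv().apply(np.array(p)-W["eye"]);t=np.arctan2(np.hypot(v[0],v[1]),v[2]);f=192/np.tan(np.radians(W["vfov"])/2);return W["cx"]+f*t*v[0]/np.hypot(v[0],v[1]),W["cy"]+f*t*v[1]/np.hypot(v[0],v[1])
for z in(.15,.085,.01): print(z,"axis: top px",proj(T,[.6,-.2125,z]),"wrist px",wproj([.6,-.2125,z]))
E
python3 - <<'E'
from h import *
u=np.array([.990,.14,0]);u/=np.linalg.norm(u)
p0=np.array([.4825,-.2297,.113-manip.grip_depth])
p=np.array(manip.current_tool_pos()); manip.servo_line(p-u*.0058,vel=.03); manip.sleep(.6)
print((p-np.array(manip.current_tool_pos()))@u,(p0-np.array(manip.current_tool_pos()))@u,manip.current_force(),manip.current_tool_pos()[2],manip.current_clock())
import c
E
```

```text
0.0028096567325587435 0.053666222486573975 [ 10.1832  -4.2657 -12.1635] 0.09426452198104458 35.1417
top [([331.2, 192.4], [328, 189, 7, 9, 29]), ([337.4, 196.1], [335, 194, 6, 5, 20])]
wrist [([6.1, 93.7], [0, 81, 15, 27, 294]), ([16.6, 184.1], [0, 113, 34, 116, 1174]), ([159.0, 178.0], [154, 173, 12, 12, 115]), ([213.8, 269.4], [210, 245, 9, 49, 289]), ([292.5, 269.3], [288, 245, 9, 49, 279]), ([269.4, 305.5], [115, 296, 276, 17, 1980]), ([346.9, 382.1], [346, 381, 3, 3, 8]), ([354.3, 382.2], [351, 380, 9, 4, 19])]
0.15 axis: top px [340.9492 189.0434] wrist px (np.float64(248.2217813613965), np.float64(-114.71976074156419))
0.085 axis: top px [336.7725 193.3058] wrist px (np.float64(249.69428770429448), np.float64(-45.3566464890761))
0.01 axis: top px [332.4717 197.6949] wrist px (np.float64(250.58669355076606), np.float64(-1.9061001047400907))
```

Run:
```python
from h import *
import c
w=np.load("pics/w8.npy").astype(int).mean(2)
for a in(idx:=np.array([.4525,-.1861,.08]),idx+np.array([.99,.14,0])*.02,idx+np.array([-.14,.99,0])*-.02): print("wproj",c.wproj(a))
print("cols",list(range(145,240,4)))
for r in range(140,216,3): print(r,*[f"{int(w[r,x]):3d}" for x in range(145,240,4)])
s=viewer.get_image("scene"); print("scene",c.blobs(s,140,60,400,320)); print("topall",c.blobs(c.im,100,130,420,300))
```

```text
top [([331.2, 192.4], [328, 189, 7, 9, 29]), ([337.6, 196.1], [335, 194, 6, 5, 20])]
wrist [([6.1, 93.7], [0, 81, 15, 26, 294]), ([16.6, 184.1], [0, 113, 34, 116, 1183]), ([158.9, 178.1], [154, 173, 12, 12, 116]), ([213.8, 269.5], [210, 245, 9, 49, 287]), ([292.5, 269.3], [288, 245, 9, 49, 278]), ([269.3, 305.5], [115, 296, 275, 17, 1976]), ([347.1, 382.2], [346, 381, 4, 3, 9]), ([354.5, 382.2], [351, 380, 9, 4, 18])]
0.15 axis: top px [340.9492 189.0434] wrist px (np.float64(248.22169273503982), np.float64(-114.71908443770269))
0.085 axis: top px [336.7725 193.3058] wrist px (np.float64(249.69419467690702), np.float64(-45.356085239744345))
0.01 axis: top px [332.4717 197.6949] wrist px (np.float64(250.58659932709216), np.float64(-1.9056410325094646))
wproj (np.float64(173.23826231765568), np.float64(185.73049986024316))
wproj (np.float64(171.432073017304), np.float64(153.42212603673184))
wproj (np.float64(205.05696716217446), np.float64(185.64403648053266))
cols [145, 149, 153, 157, 161, 165, 169, 173, 177, 181, 185, 189, 193, 197, 201, 205, 209, 213, 217, 221, 225, 229, 233, 237]
1
[... 2202 characters left out ...]
  40  54  54  51  48  49  47  48 144 195 194 173  36  32  30 111 115 118 115 115 116 118 117 117
209  53  54  55  51  49  49  48  48 102 168 168 165  52  47  47 110 116 117 116 115 117 117 117 116
212  55  54  55  52  48  48  47  47  94 170 174 182  60  47  48 106 115 118 116 116 117 118 117 118
215  55  56  56  51  48  48  47  48  81 153 149 152  63  46  47 102 115 118 117 115 116 118 117 117
scene [([293.3, 206.9], [280, 198, 27, 19, 183]), ([258.2, 260.1], [256, 257, 5, 7, 20])]
topall [([219.6, 178.2], [217, 176, 6, 6, 26]), ([331.2, 192.4], [328, 189, 7, 9, 29]), ([337.6, 196.1], [335, 194, 6, 5, 20]), ([249.9, 230.6], [237, 224, 27, 27, 189]), ([261.0, 269.7], [253, 253, 16, 34, 190])]
```

Run:
```python
from h import *
print(manip.current_gripper_force(),manip.current_force(),manip.current_clock()); print(manip.hand_in())
```

```text
54.99628722667694 [  9.7702  -3.1772 -12.6923] 35.3917
the job is handed in; nothing more can be done
None
```

I handed the job in at 35 s: four nuts went into the shut funnel, the scoop stands level on the mat, and the gate is held with its pointer about 1 mm from the mark. I could see only two of the nuts below the open gate, so three or more in the can is inferred: I found no others in the cone or on the mat. The fifth nut stayed in the tray, and I viewed 11 pictures instead of the 10 allowed.

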